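# Load a turned ring and index the polishing slide

## Robot

A 6-joint arm with a two-finger parallel gripper is mounted at the origin on the work surface. World frame = base frame: x ahead of the robot, y to its left, z up, the work surface at z = 0. Lengths are in m, angles in rad, forces in N, time in s.
With the tool pointing down it reaches from about 0.25 to 0.725 m from the base axis. Payload 4 kg.
Tool frame: the origin (TCP) lies midway between the tips of the shut fingers; the grasp point (between the pads) lies bot.pinch_z behind it (bot.pinch_z is the distance from the TCP to the grasp point, in m); z points along the fingers, y is the line along which they close (so a half turn about z gives the same grasp; the last joint's range is limited). The gripper opens to 85 mm and grips with 20 to 120 N. Pads are 22 mm wide; open, the fingers measure 114 mm over their backs; the gripper's body (76 mm by 85 mm) begins 54 mm behind the grasp point. The pads swing forward as they close: fully open they stand 13 mm farther back than shut.
Start: joints at [-1.283, 0.241, 0.005, 1.335, 0, 1.571], TCP at [0.142, -0.479, 0.231] pointing down, gripper open.
Joint ranges: [-2.72, 2.72], [-1.05, 1.87], [-1.09, 1.28], [-1.99, 2.15], [-1.42, 1.44], [-3.14, 3.14]. Speed limits (rad/s): [2.79, 2.79, 3.14, 3.14, 3.14, 3.14].

## Interface

Orientations are given as a unit quaternion [x, y, z, w].
In Python, from workcell import bot, cams gives the robot as it stands (bot), with the cameras (cams).
- The arm moves only by the shell command python3 jog.py 'ROWS'. ROWS is a JSON list of rows, 1 to 10 of them, each of 7 numbers: a rotation vector rx, ry, rz in rad, then dx, dy, dz in m, then the finger opening in m; each row is the pose to reach, as a shift and turn from the pose commanded when the command began, along the tool's axes at that moment; what a row does not reach only later rows make up. A row lasts 1/8 s, in which the tool goes at most 0.0625 m and 0.188 rad, less where a joint would pass 70% of its speed; a pose out of reach is approached as far as the arm can. The fingers move at their own pace and stop on an object; the grip force is fixed at half the most. Time passes only in rows, so rows that do not move let the fingers close. It prints the time, the measured TCP pose, the force, the opening and the grip force at its end.
- bot.get_obs(): the state, without advancing time (a new reading comes with each control period).
- cams.camera(name): name is "scene" or "top"; returns the picture (480x640x3 uint8, red, green, blue); there is no depth.
- cams.calibration(name): a dict with "mtx" (3x3 intrinsics, pixels), "R" (3x3) and "t" (3): a world point X has camera coordinates R X + t. Camera axes: x right, y down, z forward; pixel columns grow to the right and rows downward; lengths in m; the calibration is good to about 2 mm. A picture is of the moment at which its call begins. calibration takes no time and is no camera call.
- bot.job_done(): hands the job in; it is judged then, once.
The state is a dict: "clock": time; "joint_pos": joint angles; "joint_vel": joint speeds; "tau": joint torques, N m; "eef_pos": TCP position; "tool_rot": TCP orientation; "ft_force": force on the tool from outside, world axes, zero at the start; "ft_torque": the same for the moment, N m; "grip_width": finger opening in m; "grasp_force": force on a finger pad.
Only numpy, scipy, OpenCV 4.12 (cv2) and the standard library are available. Lean on these libraries where they do the work, as an engineer would, in place of code of your own. Each camera call takes 0.05 s, during which the arm holds its last target. There are 200 camera calls.

## Task

Two turned wooden rings lie on the bench: put the one whose bore fits over the steel pin of the slide's carriage all the way down onto the carriage while the carriage is still at its loading end, and let go of it; leave the other ring where it lies. Then take hold of the carriage's black knob and slide it along the rail towards the polishing motor until you feel the ball click into the notch. Finish holding the knob, with the carriage resting in the notch: do not let go, and do not disturb the offcut or the brush.

Things in the scene. Friction and masses are not known exactly. Their poses are not given: they have to be found in the camera images.
- ring_wide: Turned pale wooden ring lying flat on the bench, outside diameter 44 mm, height 24 mm, about 30 g, bore 24 mm: this one fits the 19 mm pin. Origin: centre of its underside, z along the bore.
- ring_narrow: Turned pale wooden ring, the same outside (44 mm by 24 mm) but with a bore of 14 mm, too tight for the pin. Origin: centre of its underside. Not to be moved.
- rail: Fixed low aluminium rail, 380 mm long along its own y, base 70 mm wide. Origin: on the bench under the rail, mid-width; +y is the way the carriage slides, from its loading end towards a fixed green polishing motor. The carriage is an aluminium plate 52 mm wide and 150 mm long, its top 50 mm above the bench.
- pin_foot (a point): Foot of the upright bare steel pin on the carriage's top (50 mm above the bench): 19 mm diameter, 36 mm high, chamfered tip. Moves with the carriage. The fitted ring rests here, its origin at this point. With the carriage in the notch that ring stops 45 mm short of the motor's grey felt wheel (52 mm across, axis 100 mm above the bench, over the rail).
- knob (a point): Round black knob standing on the carriage, 26 mm in diameter, 40 mm high, the part to hold for sliding. This point: centre of its foot, on the carriage's top (50 mm above the bench), 95 mm behind the pin, i.e. towards the rail's -y. Moves with the carriage. Axes parallel to the rail's.
- travel (a joint): Travel of the carriage along the rail's +y, in m: 0 at the loading end stop, 0.19 at the far end stop. It starts between 0 and 0.03 (the loading end) and slides with about 2.5 N of friction. A single notch lies somewhere between 0.10 and 0.15; its place is different every time and must be felt.
- plunger (a joint): How far the carriage's sprung ball (unseen, under its middle) has dropped, in m: under 0.001 riding on the flat rail, 0.004 fully in the notch. The notch is a V 4 mm deep, about 10 mm long, equal flanks: when free to move, the carriage is drawn to its middle with about 5 N; pushing it out again takes about 9 to 11 N.
- offcut: Dark wood offcut, 50 x 110 x 28 mm, standing by; origin: centre of its underside. Leave alone.
- brush: Wooden-handled hand brush lying by, to the robot's right; origin near its middle. Leave alone.

How it is judged:
By the outcome, as a careful person would: the job done as asked, in the order asked, and still so for the second after the job is handed in, while the arm keeps its last pose, push and grip.
It also fails if it takes over 51 s, if anything falls off the work surface, if the arm or the gripper's body presses on something with over 40 N, if the wrist force passes 120 N, or if a joint passes its speed limit or range.

## Working session

There is one attempt and no reset: what is moved stays moved. The work goes in short steps, Python scripts to look and compute and a shell command to move; the robot and the scene stay as the last step left them, time stands still between calls to the robot, and variables do not carry over. Pictures are saved under pics/ and viewed, at most 10 in all, crops included, and the job is handed in when it is done.

```bash
ls; mkdir -p pics
python3 - <<'E'
from workcell import bot, cams
import cv2,numpy as np
for n in("scene","top"):
    im=cams.camera(n);cv2.imwrite(f"pics/{n}0.png",im[...,::-1])
    c=cams.calibration(n);print(n,np.round(c["mtx"],1).tolist(),np.round(c["R"],3).tolist(),np.round(c["t"],3))
o=bot.get_obs();print(o["clock"],o["eef_pos"],o["tool_rot"],o["grip_width"],bot.pinch_z)
E
```

```text
jog.py
pics
workcell.py
scene [[530.3, 0.0, 323.2], [0.0, 530.3, 233.9], [0.0, 0.0, 1.0]] [[-0.561, 0.828, 0.011], [0.613, 0.425, -0.666], [-0.556, -0.367, -0.746]] [ 0.405 -0.268  1.304]
top [[461.2, 0.0, 314.2], [0.0, 461.2, 238.1], [0.0, 0.0, 1.0]] [[0.026, -0.999, -0.021], [-0.993, -0.024, -0.113], [0.112, 0.024, -0.993]] [-0.12   0.57   0.758]
0.1 [ 0.14174055 -0.47888605  0.230496  ] [ 9.89667564e-01  1.43377813e-01 -1.43231152e-04 -9.46516767e-04] 0.08548486340460339 0.0187
```

View pics/top0.png

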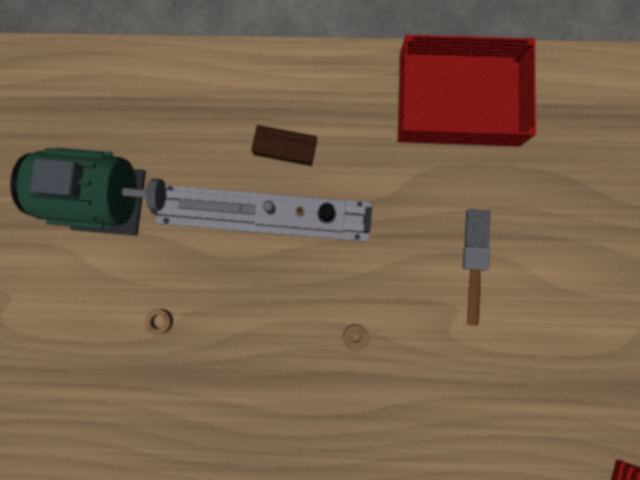

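View pics/scene0.png

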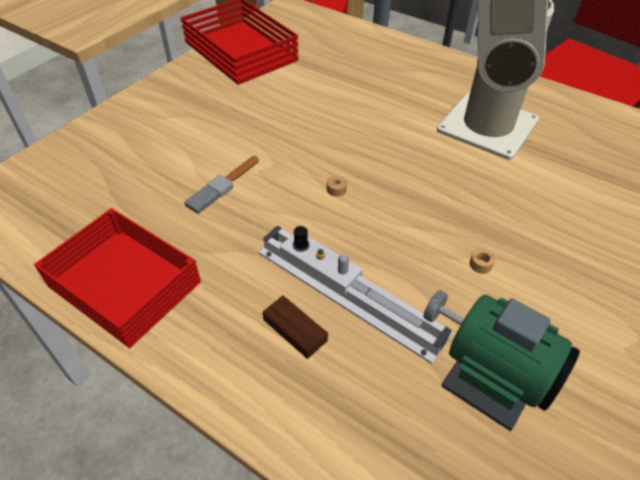

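The top view shows the wide-bore ring at (159,321) and the narrow one at (356,337). The pin is at (268,207), the knob at (326,212), and the rail runs from x=155 to 370, with the motor on its left. In the scene view, the wide ring is at (482,261), the pin at (343,264) and the knob at (301,238).

Run:
```python
import cv2,numpy as np
t=cv2.imread("pics/top0.png");s=cv2.imread("pics/scene0.png")
def crop(im,x,y,w=50,h=36): return cv2.resize(im[y-h//2:y+h//2,x-w//2:x+w//2],None,fx=8,fy=8,interpolation=cv2.INTER_CUBIC)
# each tile 400x288
a=np.hstack([crop(t,159,321),crop(t,268,208)]);b=np.hstack([crop(s,482,261),crop(s,343,264)])
cv2.imwrite("pics/c1.png",np.vstack([a,b]))
g=cv2.imread("pics/top0.png");hsv=cv2.cvtColor(g,cv2.COLOR_BGR2HSV)
print(hsv[321,145:175].tolist());print(hsv[212,315:338].tolist())
```

```text
[[16, 108, 132], [15, 117, 129], [15, 114, 128], [14, 109, 126], [15, 110, 107], [13, 110, 79], [15, 121, 55], [11, 91, 53], [16, 124, 64], [17, 99, 95], [17, 101, 126], [16, 95, 142], [16, 96, 144], [15, 94, 144], [17, 96, 143], [16, 98, 145], [16, 95, 143], [15, 95, 142], [15, 98, 136], [14, 103, 131], [14, 107, 124], [14, 111, 124], [16, 116, 119], [14, 110, 111], [13, 115, 91], [16, 119, 62], [15, 110, 51], [16, 121, 63], [17, 98, 99], [16, 93, 131]]
[[124, 14, 127], [124, 15, 118], [114, 14, 90], [120, 12, 63], [143, 31, 33], [100, 33, 23], [109, 120, 17], [105, 196, 13], [170, 55, 14], [135, 34, 15], [129, 116, 22], [105, 26, 20], [90, 12, 22], [0, 51, 20], [105, 70, 22], [78, 71, 18], [0, 0, 11], [90, 41, 25], [120, 25, 31], [105, 34, 45], [115, 20, 77], [115, 15, 105], [131, 17, 122]]
```

View pics/c1.png

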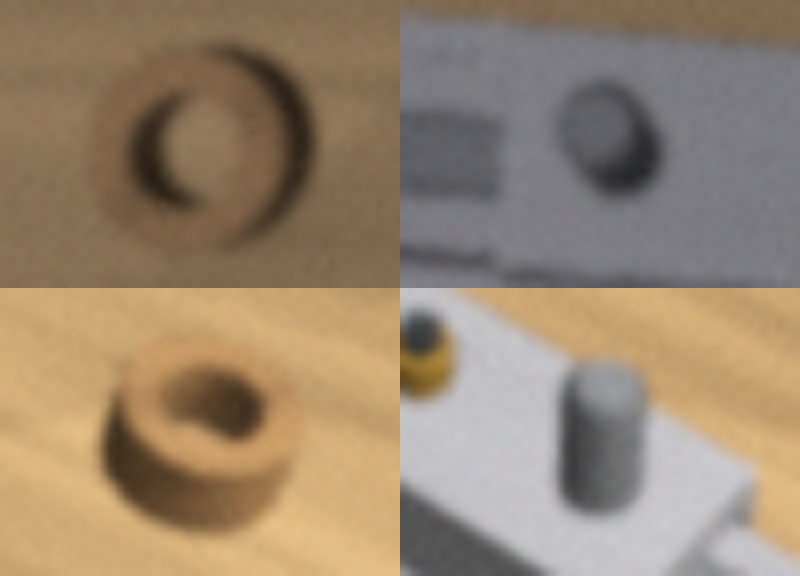

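The crops show the ring's top face centred at about (157.3,320.9) in top and (482.8,257.2) in scene. The pin's foot is at about (269.6,208.4) in top and (342.6,269.9) in scene.

```bash
cat > h.py <<'E'
from workcell import bot, cams
import cv2,numpy as np
def ray(n,u,v):
    c=cams.calibration(n);R,t=np.array(c["R"]),np.array(c["t"])
    return -R.T@t, R.T@np.linalg.solve(c["mtx"],[u,v,1.])
def plane(n,p,z):
    o,d=ray(n,*p); return o+d*(z-o[2])/d[2]
def tri(p,q):
    c=[cams.calibration(n) for n in("top","scene")]
    P=[np.array(k["mtx"])@np.c_[k["R"],k["t"]] for k in c]
    X=cv2.triangulatePoints(P[0],P[1],np.array(p,float),np.array(q,float))[:,0];return X[:3]/X[3]
E
python3 - <<'E'
from h import *
np.set_printoptions(precision=4,suppress=True)
for nm,p,q,z in(("ring",(157.3,320.9),(482.8,257.2),.024),("foot",(269.6,208.4),(342.6,269.9),.05),("tip",(268.3,205.3),(342.6,258),.086)):
    print(nm,plane("top",p,z),plane("scene",q,z),tri(p,q))
def big(m,box):
    k=np.zeros_like(m);x0,y0,x1,y1=box;k[y0:y1,x0:x1]=m[y0:y1,x0:x1]
    return max(cv2.findContours(k,0,1)[0],key=cv2.contourArea)
t=cv2.imread("pics/top0.png");s=cv2.imread("pics/scene0.png")
k=big((t.max(2)<60).astype("u1"),(312,195,342,228));x,r=cv2.minEnclosingCircle(k);print("knob top px",x,r,cv2.boundingRect(k))
for z in(.05,.07,.09):print(plane("top",x,z))
k=big((s.max(2)<70).astype("u1"),(285,222,315,255));print("knob scene",cv2.boundingRect(k),cv2.minAreaRect(k))
# rail: low-saturation region in top
h=cv2.cvtColor(t,cv2.COLOR_BGR2HSV)
k=big(((h[...,1]<50)&(h[...,2]>80)).astype("u1"),(168,175,385,255));R=cv2.minAreaRect(k);print(R)
for c in cv2.boxPoints(R):print(c,plane("top",c,.0),plane("top",c,.02))
E
```

```text
ring [0.4251 0.158  0.024 ] [0.424  0.1588 0.024 ] [0.4248 0.1585 0.0244]
foot [ 0.619  -0.0297  0.05  ] [ 0.616  -0.0307  0.05  ] [ 0.6183 -0.0297  0.0531]
tip [ 0.6177 -0.0319  0.086 ] [ 0.6187 -0.0306  0.086 ] [ 0.6178 -0.0314  0.0845]
knob top px (326.0, 212.13888549804688) 9.355271339416504 (318, 203, 17, 19)
[ 0.6148 -0.1248  0.05  ]
[ 0.6114 -0.1248  0.07  ]
[ 0.6079 -0.1248  0.09  ]
knob scene (294, 227, 14, 24) ((300.5, 238.5), (23.0, 13.0), 90.0)
((268.1206970214844, 213.05174255371094), (203.37838745117188, 39.94487762451172), 4.763641834259033)
[165.1241 224.5104] [0.5943 0.1635 0.    ] [0.5916 0.1564 0.02  ]
[168.4414 184.7035] [0.6672 0.1621 0.    ] [0.6628 0.155  0.02  ]
[371.1172 201.5931] [ 0.6443 -0.205   0.    ] [ 0.6403 -0.2031  0.02  ]
[367.8 241.4] [ 0.5725 -0.2001  0.    ] [ 0.5703 -0.1982  0.02  ]
```

```bash
cat >> h.py <<'E'
from scipy.spatial.transform import Rotation as Ro
np.set_printoptions(precision=4,suppress=True)
RAIL=np.arctan2(.998,.061)   # yaw of rail +y
PIN=np.array([.618,-.031])
def goal(x,y,z,yaw):
    o=bot.get_obs();A=Ro.from_quat(o["tool_rot"])
    B=Ro.from_euler("z",yaw)*Ro.from_euler("x",np.pi)
    print("rot",(A.inv()*B).as_rotvec(),"shift",A.inv().apply(np.array([x,y,z])-o["eef_pos"]),"t",o["clock"])
E
python3 -c "
from h import *
goal(.4248,.1584,.10,RAIL)"
```

```text
rot [-0.0017 -0.0012 -1.222 ] shift [ 0.4523 -0.5305  0.1315] t 0.1
```

```bash
python3 jog.py '[[0,0,-0.6,0.226,-0.265,0.03,0.085],[0,0,-0.6,0.226,-0.265,0.03,0.085],[0,0,-0.6,0.226,-0.265,0.03,0.085],[0,0,-0.6,0.226,-0.265,0.03,0.085],[0,0,-0.6,0.226,-0.265,0.03,0.085],[0,0,-1.222,0.452,-0.53,0.13,0.085],[0,0,-1.222,0.452,-0.53,0.13,0.085],[0,0,-1.222,0.452,-0.53,0.13,0.085],[0,0,-1.222,0.452,-0.53,0.13,0.085],[0,0,-1.222,0.452,-0.53,0.13,0.085]]'; python3 -c "
from h import *
goal(.4248,.1584,.03,RAIL)"
```

```text
clock: 1.35
eef_pos: [0.3914, 0.0829, 0.1231]
tool_rot: [0.728, 0.686, 0.0, 0.0]
ft_force: [1.6, -0.1, 0.9]
grip_width: 0.0846
grasp_force: 0.0
rot [0.0005 0.0003 0.001 ] shift [0.0773 0.0288 0.0931] t 1.35
```

```bash
python3 jog.py '[[0,0,0,0.05,0.018,0.02,0.085],[0,0,0,0.077,0.029,0.05,0.085],[0,0,0,0.077,0.029,0.05,0.085],[0,0,0,0.077,0.029,0.05,0.085]]'
python3 - <<'E'
from h import *
goal(.4248,.1584,.002,RAIL)
cv2.imwrite("pics/top1.png",cv2.resize(cams.camera("top")[240:400,60:280,::-1],None,fx=3,fy=3))
E
```

```text
clock: 1.85
eef_pos: [0.424, 0.1553, 0.0736]
tool_rot: [0.728, 0.685, -0.001, -0.0]
ft_force: [-0.1, -0.4, -0.1]
grip_width: 0.0848
grasp_force: 0.0
rot [-0.0013  0.001  -0.0001] shift [0.0032 0.0007 0.0716] t 1.85
```

```bash
python3 jog.py '[[0,0,0,0.003,0.001,0.05,0.085],[0,0,0,0.003,0.001,0.071,0.085],[0,0,0,0.003,0.001,0.071,0.085]]'; python3 -c "
from h import *
goal(.4248,.1584,.002,RAIL)"
```

```text
clock: 2.28
eef_pos: [0.4247, 0.1574, 0.0024]
tool_rot: [0.729, 0.685, -0.001, -0.0]
ft_force: [0.1, -0.5, 0.0]
grip_width: 0.085
grasp_force: 0.0
rot [-0.0021  0.0011 -0.0018] shift [0.001  0.     0.0004] t 2.275
```

View pics/top1.png

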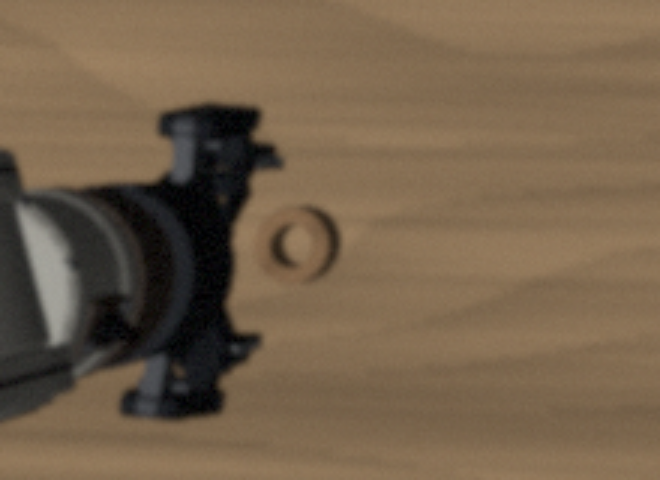

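The hand straddles the ring (ring at crop (297,243), i.e. px (159,321)), with parallax shifting the gripper left. Now I'll close.

```bash
python3 jog.py '[[0,0,0,0.001,0,0,0.085],[0,0,0,0.001,0,0,0.03],[0,0,0,0.001,0,0,0.03],[0,0,0,0.001,0,0,0.03],[0,0,0,0.001,0,0,0.03],[0,0,0,0.001,0,0,0.03]]'
```

```text
clock: 3.02
eef_pos: [0.4265, 0.1601, 0.0039]
tool_rot: [0.728, 0.685, 0.001, 0.0]
ft_force: [-1.3, -1.5, 8.8]
grip_width: 0.0423
grasp_force: 60.0
```

```bash
python3 jog.py '[[0,0,0,0,0,-0.05,0.03],[0,0,0,0,0,-0.1,0.03],[0,0,0,0,0,-0.12,0.03],[0,0,0,0,0,-0.12,0.03]]'
python3 - <<'E'
from h import *
goal(*PIN,.13,RAIL)
a,b=cams.camera("top"),cams.camera("scene")
o=bot.get_obs()["eef_pos"]
def crop(n,im):
    c=cams.calibration(n);p=np.array(c["mtx"])@(np.array(c["R"])@o+c["t"]);u,v=(p[:2]/p[2]).astype(int);print(n,p[:2]/p[2],u-40,v-40)
    return cv2.resize(im[v-40:v+40,u-40:u+40,::-1],None,fx=5,fy=5,interpolation=2)
cv2.imwrite("pics/lift.png",np.hstack([crop("top",a),crop("scene",b)]))
E
```

```text
clock: 3.52
eef_pos: [0.4274, 0.1605, 0.1245]
tool_rot: [0.728, 0.685, 0.002, 0.001]
ft_force: [0.2, -0.1, -0.9]
grip_width: 0.0418
grasp_force: 61.2
rot [ 0.0044 -0.0019  0.0002] shift [-0.1796  0.2019 -0.005 ] t 3.525
top [132.56   325.0133] 92 285
scene [496.3581 222.0539] 456 182
```

View pics/lift.png

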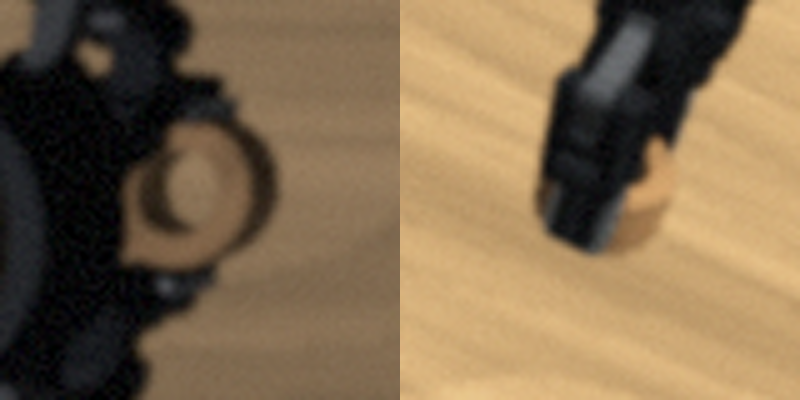

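The ring is held level. Its top face is at about px (127,323.4) and its underside at about (133,324).

Run:
```python
from h import *
o=bot.get_obs();A=Ro.from_quat(o["tool_rot"]);e=o["eef_pos"]
for p,z in(((127,323.4),.1446),((133,324),.1206)):
    X=plane("top",p,z);print(X,A.inv().apply(X-e))
```

```text
[0.4293 0.1587 0.1446] [-0.0008  0.004  -0.0227]
[0.4267 0.1598 0.1206] [0.0001 0.0014 0.0013]
```

```bash
python3 jog.py '[[0,0,0,-0.04,0.045,-0.005,0.03],[0,0,0,-0.08,0.09,-0.005,0.03],[0,0,0,-0.12,0.135,-0.005,0.03],[0,0,0,-0.155,0.174,-0.005,0.03],[0,0,0,-0.18,0.202,-0.005,0.03],[0,0,0,-0.18,0.202,-0.005,0.03],[0,0,0,-0.18,0.202,-0.005,0.03]]'
python3 - <<'E'
from h import *
goal(*PIN,.092,RAIL)
a=cams.camera("top");b=cams.camera("scene")
cv2.imwrite("pics/over.png",np.hstack([cv2.resize(a[165:245,220:300,::-1],None,fx=5,fy=5,interpolation=2),cv2.resize(b[210:290,305:385,::-1],None,fx=5,fy=5,interpolation=2)]))
E
```

```text
clock: 4.5
eef_pos: [0.615, -0.0318, 0.1255]
tool_rot: [0.728, 0.685, -0.001, -0.002]
ft_force: [-0.5, -1.5, -0.2]
grip_width: 0.0418
grasp_force: 61.2
rot [-0.0043 -0.0003 -0.0001] shift [0.001  0.0031 0.0335] t 4.5
```

View pics/over.png

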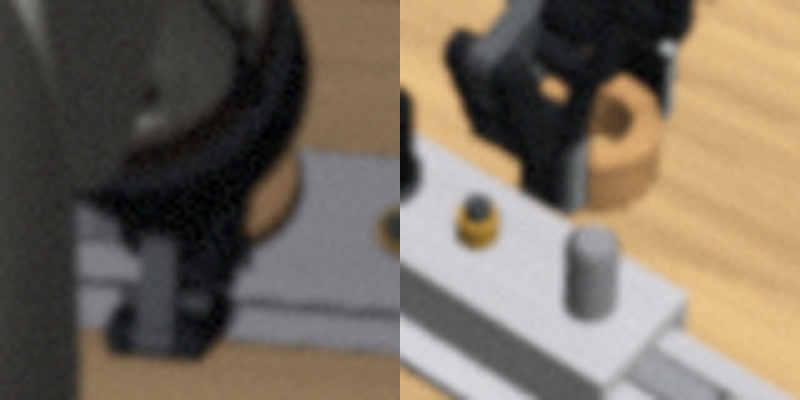

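The scene crop shows the ring above and behind the pin tip. Its right edge is at crop x=662 and its bottom edge at y≈208, which puts the underside centre at about px (344.8,242).

```bash
python3 - <<'E'
from h import *
X=plane("scene",(344.8,242.2),.1215);print(X)
E
python3 jog.py '[[0,0,0,0.001,0.003,0.015,0.03],[0,0,0,0.001,0.003,0.025,0.03],[0,0,0,0.001,0.003,0.025,0.03]]'; python3 -c "
from h import *
goal(*PIN,.054,RAIL)"
```

```text
[ 0.6132 -0.0314  0.1215]
clock: 4.97
eef_pos: [0.6182, -0.0308, 0.1009]
tool_rot: [0.728, 0.685, -0.001, -0.001]
ft_force: [0.6, -0.3, -0.2]
grip_width: 0.0417
grasp_force: 61.2
rot [-0.0034  0.      0.0007] shift [-0.0003 -0.      0.0469] t 4.975
```

Everything agrees within about 2 mm, so I'll lower slowly onto the pin.

```bash
python3 jog.py '[[0,0,0,0,0,0.008,0.03],[0,0,0,0,0,0.015,0.03],[0,0,0,0,0,0.02,0.03],[0,0,0,0,0,0.02,0.03]]'
```

```text
clock: 5.48
eef_pos: [0.6181, -0.0307, 0.0817]
tool_rot: [0.728, 0.685, -0.001, -0.002]
ft_force: [-2.9, 2.0, -1.5]
grip_width: 0.0419
grasp_force: 62.2
```

```bash
python3 jog.py '[[0,0,0,0,0,0.01,0.03],[0,0,0,0,0,0.02,0.03],[0,0,0,0,0,0.0255,0.03],[0,0,0,0,0,0.0255,0.03]]'
```

```text
clock: 5.98
eef_pos: [0.618, -0.0305, 0.0559]
tool_rot: [0.728, 0.685, -0.001, -0.002]
ft_force: [-4.3, 3.4, -2.3]
grip_width: 0.0417
grasp_force: 62.0
```

```bash
python3 jog.py '[[0,0,0,0,0,0.001,0.03],[0,0,0,0,0,0.002,0.03],[0,0,0,0,0,0.002,0.03]]'; python3 jog.py '[[0,0,0,0,0,0,0.07],[0,0,0,0,0,0,0.07],[0,0,0,0,0,0,0.07],[0,0,0,0,0,0,0.07]]'
```

```text
clock: 6.35
eef_pos: [0.6181, -0.0305, 0.0551]
tool_rot: [0.728, 0.685, -0.001, -0.002]
ft_force: [-5.3, 4.2, 3.6]
grip_width: 0.0415
grasp_force: 62.7
clock: 6.85
eef_pos: [0.62, -0.0315, 0.0552]
tool_rot: [0.728, 0.685, 0.0, 0.0]
ft_force: [0.4, 0.3, 0.0]
grip_width: 0.0701
grasp_force: 0.0
```

```bash
python3 jog.py '[[0,0,0,0,0,-0.03,0.075],[0,0,0,0,0,-0.07,0.075],[0,0,-0.18,0,0,-0.1,0.06],[0,0,-0.36,-0.03,0,-0.1,0.06],[0,0,-0.54,-0.06,0,-0.1,0.06],[0,0,-0.72,-0.095,0,-0.1,0.06],[0,0,-0.9,-0.095,0,-0.1,0.06],[0,0,-1.08,-0.095,0,-0.1,0.06],[0,0,-1.26,-0.095,0,-0.1,0.06],[0,0,-1.44,-0.095,0,-0.1,0.05]]'
python3 - <<'E'
from h import *
u=np.array([.061,.998]);K=PIN-.095*u;print(K)
goal(*K,.11,RAIL+np.pi/2)
a=cams.camera("top");b=cams.camera("scene")
cv2.imwrite("pics/placed.png",np.hstack([cv2.resize(a[165:245,230:310,::-1],None,fx=5,fy=5,interpolation=2),cv2.resize(b[210:290,275:355,::-1],None,fx=5,fy=5,interpolation=2)]))
E
```

```text
clock: 8.1
eef_pos: [0.6139, -0.1263, 0.1551]
tool_rot: [0.093, 0.996, -0.0, 0.0]
ft_force: [0.1, 0.2, -0.3]
grip_width: 0.05
grasp_force: 0.0
[ 0.6122 -0.1258]
rot [-0.0002  0.0002 -0.1251] shift [0.0018 0.0002 0.0451] t 8.1
```

View pics/placed.png

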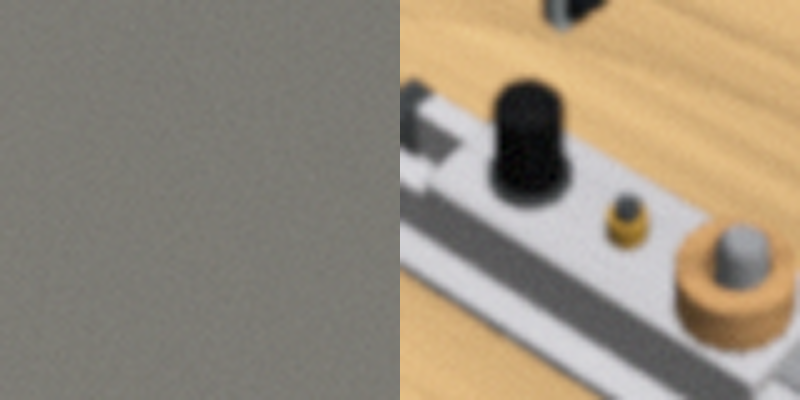

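The ring is fully seated on the pin (crop (735,290)) and the knob is clear, with its top at about px (300.4,229).

```bash
python3 -c "
from h import *
print(plane('scene',(300.4,229),.09))"; python3 jog.py '[[0,0,-0.125,0.002,0,0.02,0.05],[0,0,-0.125,0.002,0,0.045,0.05],[0,0,-0.125,0.002,0,0.045,0.05]]'; python3 -c "
from h import *
goal(.6122,-.1258,.058,RAIL+np.pi/2)"
```

```text
[ 0.6083 -0.1268  0.09  ]
clock: 8.57
eef_pos: [0.6101, -0.1254, 0.1079]
tool_rot: [0.035, 0.999, 0.0, -0.002]
ft_force: [0.1, -0.3, -0.4]
grip_width: 0.0501
grasp_force: 0.0
rot [ 0.0006 -0.0049 -0.0083] shift [-0.0024 -0.0003  0.0499] t 8.575
```

```bash
python3 jog.py '[[0,0,0,-0.001,0,0.02,0.05],[0,0,0,-0.001,0,0.04,0.05],[0,0,0,-0.001,0,0.05,0.05],[0,0,0,-0.001,0,0.05,0.05]]'
```

```text
clock: 9.07
eef_pos: [0.6128, -0.1257, 0.0601]
tool_rot: [0.034, 0.999, 0.0, -0.0]
ft_force: [-0.2, -0.1, 0.2]
grip_width: 0.0499
grasp_force: 0.0
```

```bash
python3 jog.py '[[0,0,0,-0.001,0,0,0.01],[0,0,0,-0.001,0,0,0.01],[0,0,0,-0.001,0,0,0.01],[0,0,0,-0.001,0,0,0.01]]'; python3 -c "
from h import *
u=np.array([.061,.998,0]);o=bot.get_obs();A=Ro.from_quat(o['tool_rot'])
print(A.inv().apply(u),o['ft_force'])"
```

```text
clock: 9.57
eef_pos: [0.6149, -0.1264, 0.0616]
tool_rot: [0.034, 0.999, -0.0, 0.001]
ft_force: [0.6, -0.9, 6.2]
grip_width: 0.0244
grasp_force: 59.2
[ 0.0061  0.9998 -0.0009] [ 0.5893 -0.8529  6.1574]
```

```bash
python3 jog.py '[[0,0,0,0,0.005,0,0.01],[0,0,0,0,0.013,0,0.01],[0,0,0,0,0.021,0,0.01],[0,0,0,0,0.029,0,0.01],[0,0,0,0,0.037,0,0.01],[0,0,0,0,0.045,0,0.01],[0,0,0,0,0.051,0,0.01],[0,0,0,0,0.056,0,0.01],[0,0,0,0,0.06,0,0.01],[0,0,0,0,0.06,0,0.01]]'
f(){ grep -E "eef|ft_f"|tr '\n' ' ';echo; }
python3 jog.py '[[0,0,0,0,0.002,0,0.01]]'|f
python3 jog.py '[[0,0,0,0,0.002,0,0.01]]'|f
python3 jog.py '[[0,0,0,0,0.002,0,0.01]]'|f
```

```text
clock: 10.82
eef_pos: [0.6185, -0.0675, 0.0616]
tool_rot: [0.034, 0.999, -0.001, 0.001]
ft_force: [-1.5, -3.4, 5.7]
grip_width: 0.0247
grasp_force: 59.4
eef_pos: [0.6186, -0.0667, 0.0616] ft_force: [-2.6, -10.1, 6.6] 
eef_pos: [0.6186, -0.065, 0.0616] ft_force: [-2.1, -9.3, 6.0] 
eef_pos: [0.6188, -0.0631, 0.0616] ft_force: [-1.5, -7.3, 5.2]
```

```bash
f(){ grep -E "eef|ft_f"|tr '\n' ' ';echo; }
python3 jog.py '[[0,0,0,0,0,0,0.01],[0,0,0,0,0,0,0.01]]'|f
python3 jog.py '[[0,0,0,0,0.001,0,0.01],[0,0,0,0,0.002,0,0.01]]'|f
python3 jog.py '[[0,0,0,0,0.001,0,0.01],[0,0,0,0,0.002,0,0.01]]'|f
python3 jog.py '[[0,0,0,0,0.001,0,0.01],[0,0,0,0,0.002,0,0.01]]'|f
```

```text
eef_pos: [0.6188, -0.062, 0.0616] ft_force: [-1.4, -5.2, 6.6] 
eef_pos: [0.6189, -0.061, 0.0616] ft_force: [-1.8, -8.2, 6.5] 
eef_pos: [0.619, -0.059, 0.0616] ft_force: [-1.6, -8.6, 6.2] 
eef_pos: [0.6192, -0.0571, 0.0616] ft_force: [-1.9, -8.7, 6.4]
```

```bash
f(){ grep -E "eef|ft_f"|tr '\n' ' ';echo; }
python3 jog.py '[[0,0,0,0,0.001,0,0.01],[0,0,0,0,0.002,0,0.01]]'|f
python3 jog.py '[[0,0,0,0,0.001,0,0.01],[0,0,0,0,0.002,0,0.01]]'|f
python3 jog.py '[[0,0,0,0,0.001,0,0.01],[0,0,0,0,0.002,0,0.01]]'|f
python3 jog.py '[[0,0,0,0,0.001,0,0.01],[0,0,0,0,0.002,0,0.01]]'|f
python3 jog.py '[[0,0,0,0,0.001,0,0.01],[0,0,0,0,0.002,0,0.01]]'|f
python3 jog.py '[[0,0,0,0,0.001,0,0.01],[0,0,0,0,0.002,0,0.01]]'|f
```

```text
eef_pos: [0.6193, -0.0551, 0.0617] ft_force: [-1.0, -8.8, 7.0] 
eef_pos: [0.6194, -0.0531, 0.0616] ft_force: [-1.7, -8.7, 5.9] 
eef_pos: [0.6195, -0.0512, 0.0616] ft_force: [-1.8, -8.6, 6.0] 
eef_pos: [0.6196, -0.0491, 0.0616] ft_force: [-1.0, -6.1, 7.2] 
eef_pos: [0.6197, -0.0471, 0.0616] ft_force: [-1.1, -7.1, 7.5] 
eef_pos: [0.6199, -0.0451, 0.0616] ft_force: [-1.9, -7.6, 5.5]
```

```bash
f(){ grep -E "eef|ft_f"|tr '\n' ' ';echo; }
python3 jog.py '[[0,0,0,0,0.001,0,0.01],[0,0,0,0,0.002,0,0.01]]'|f
python3 jog.py '[[0,0,0,0,0.001,0,0.01],[0,0,0,0,0.002,0,0.01]]'|f
python3 jog.py '[[0,0,0,0,0.001,0,0.01],[0,0,0,0,0.002,0,0.01]]'|f
python3 jog.py '[[0,0,0,0,0.001,0,0.01],[0,0,0,0,0.002,0,0.01]]'|f
```

```text
eef_pos: [0.62, -0.0431, 0.0616] ft_force: [-1.4, -8.0, 7.2] 
eef_pos: [0.6201, -0.0411, 0.0616] ft_force: [-1.9, -9.0, 7.8] 
eef_pos: [0.6202, -0.0391, 0.0616] ft_force: [-2.4, -8.3, 6.7] 
eef_pos: [0.6203, -0.0371, 0.0616] ft_force: [-2.2, -9.0, 7.9]
```

```bash
f(){ grep -E "eef|ft_f"|tr '\n' ' ';echo; }
python3 jog.py '[[0,0,0,0,0.001,0,0.01],[0,0,0,0,0.002,0,0.01]]'|f
python3 jog.py '[[0,0,0,0,0.001,0,0.01],[0,0,0,0,0.002,0,0.01]]'|f
python3 jog.py '[[0,0,0,0,0.001,0,0.01],[0,0,0,0,0.002,0,0.01]]'|f
python3 jog.py '[[0,0,0,0,0.001,0,0.01],[0,0,0,0,0.002,0,0.01]]'|f
```

```text
eef_pos: [0.6205, -0.0351, 0.0616] ft_force: [-1.7, -9.8, 6.7] 
eef_pos: [0.6206, -0.0332, 0.0616] ft_force: [-1.9, -7.7, 6.3] 
eef_pos: [0.6207, -0.0311, 0.0616] ft_force: [-2.7, -8.1, 7.0] 
eef_pos: [0.6208, -0.0288, 0.0616] ft_force: [-1.4, -3.7, 6.3]
```

Force is easing; stepping finer.

```bash
f(){ grep -E "eef|ft_f"|tr '\n' ' ';echo; }
python3 jog.py '[[0,0,0,0,0.001,0,0.01]]'|f
python3 jog.py '[[0,0,0,0,0.001,0,0.01]]'|f
python3 jog.py '[[0,0,0,0,0.001,0,0.01]]'|f
```

```text
eef_pos: [0.621, -0.0265, 0.0616] ft_force: [-2.2, -1.7, 7.0] 
eef_pos: [0.6211, -0.0246, 0.0616] ft_force: [-1.9, -0.1, 7.7] 
eef_pos: [0.6212, -0.0238, 0.0616] ft_force: [-1.8, -3.4, 7.3]
```

```bash
f(){ grep -E "eef|ft_f"|tr '\n' ' ';echo; }
python3 jog.py '[[0,0,0,0,0,0,0.01],[0,0,0,0,0,0,0.01]]'|f
python3 jog.py '[[0,0,0,0,0,0,0.01],[0,0,0,0,0,0,0.01]]'|f
python3 jog.py '[[0,0,0,0,0.0005,0,0.01],[0,0,0,0,0.0005,0,0.01]]'|f
python3 jog.py '[[0,0,0,0,0.0005,0,0.01],[0,0,0,0,0.0005,0,0.01]]'|f
```

```text
eef_pos: [0.6211, -0.0238, 0.0616] ft_force: [-0.9, -2.5, 7.0] 
eef_pos: [0.6212, -0.0238, 0.0616] ft_force: [-1.4, -2.9, 6.9] 
eef_pos: [0.6212, -0.0238, 0.0616] ft_force: [-2.4, -3.8, 6.9] 
eef_pos: [0.6212, -0.0238, 0.0616] ft_force: [-2.0, -4.3, 7.6]
```

```bash
f(){ grep -E "eef|ft_f|clock"|tr '\n' ' ';echo; }
python3 jog.py '[[0,0,0,0,-0.001,0,0.01],[0,0,0,0,-0.002,0,0.01],[0,0,0,0,-0.002,0,0.01]]'|f
python3 jog.py '[[0,0,0,0,0,0,0.01],[0,0,0,0,0,0,0.01],[0,0,0,0,0,0,0.01]]'|f
python3 - <<'E'
from h import *
b=cams.camera("scene")
cv2.imwrite("pics/end.png",b[150:400,150:550,::-1])
E
```

```text
clock: 17.45 eef_pos: [0.6211, -0.0239, 0.0616] ft_force: [-1.0, 0.1, 7.4] 
clock: 17.82 eef_pos: [0.6212, -0.0239, 0.0616] ft_force: [-1.3, 0.1, 6.4]
```

View pics/end.png

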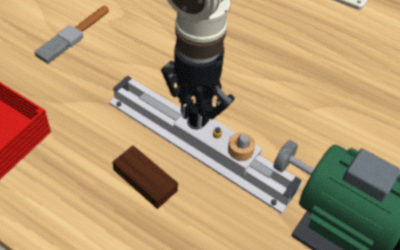

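The ring is seated on the carriage, the hand holds the knob, and the offcut and brush look undisturbed. A gentle nudge each way will confirm the carriage is in the notch.

```bash
f(){ grep -E "eef|ft_f|clock|grip"|tr '\n' ' ';echo; }
python3 jog.py '[[0,0,0,0,0.002,0,0.01],[0,0,0,0,0.0035,0,0.01],[0,0,0,0,0.0035,0,0.01],[0,0,0,0,0.0035,0,0.01]]'|f
python3 jog.py '[[0,0,0,0,-0.003,0,0.01],[0,0,0,0,-0.006,0,0.01],[0,0,0,0,-0.006,0,0.01],[0,0,0,0,-0.006,0,0.01]]'|f
python3 jog.py '[[0,0,0,0,0.0025,0,0.01],[0,0,0,0,0.0025,0,0.01],[0,0,0,0,0.0025,0,0.01]]'|f
python3 -c "
from h import *
for z in(.1,):print(plane('top',(155,195),z))"
```

```text
clock: 18.38 eef_pos: [0.6212, -0.0237, 0.0616] ft_force: [-2.8, -8.6, 6.9] grip_width: 0.0247 
clock: 18.88 eef_pos: [0.6211, -0.0241, 0.0616] ft_force: [0.1, 5.1, 6.1] grip_width: 0.0241 
clock: 19.25 eef_pos: [0.6212, -0.0239, 0.0616] ft_force: [-1.9, -0.1, 7.2] grip_width: 0.0243 
[0.6276 0.1473 0.1   ]
```

```bash
python3 -c "
from workcell import bot, cams
print(bot.job_done())"
```

```text
the job is handed in; nothing more can be done
None
```

The wide-bore ring is fully down on the pin and released, and the carriage was slid until it clicked into the notch; I handed the job in at about 19 s with the knob still gripped and the carriage holding against a nudge each way.

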